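# Bring the air-bearing specimen carriage to rest under the microscope

## Robot

A 6-joint arm with a two-finger parallel gripper is mounted at the origin on the work surface. World frame = base frame: x ahead of the robot, y to its left, z up, the work surface at z = 0. Lengths are in m, angles in rad, forces in N, time in s.
With the tool pointing down it reaches from about 0.3 to 0.875 m from the base axis. Payload 6.4 kg.
Tool frame: the origin (TCP) lies midway between the tips of the shut fingers; the grasp point (between the pads) lies 19 mm behind it; z points along the fingers, y is the line along which they close (so a half turn about z gives the same grasp; the last joint's range is limited). The gripper opens to 85 mm and grips with 20 to 120 N. Pads are 22 mm wide; open, the fingers measure 114 mm over their backs; the gripper's body (76 mm by 85 mm) begins 54 mm behind the grasp point. The pads swing forward as they close: fully open they stand 13 mm farther back than shut.
Start: joints at [-1.339, 0.181, 1.607, -0, 1.354, -0.206], TCP at [0.244, -0.521, 0.231] pointing down, gripper open.
Joint ranges: [-2.99, 2.99], [-0.89, 2.07], [0.3, 2.58], [-1.14, 4.28], [0, 2.63], [-3.12, 3.12]. Speed limits (rad/s): [2.57, 2.57, 3.01, 3.14, 3.14, 3.14].

## Interface

Orientations are given as a unit quaternion [w, x, y, z].
In Python, from bench import get_obs, camera, hand_in gives the robot as it stands.
- The arm moves only by the tool carry_out, never from a script. Its argument "plan" is a list that holds one entry, the list of rows, each a list of 7 numbers: the shift along the world's x, y, z in m, then the turn, a rotation vector about the world's x, y, z in rad, then the opening, from 0 (shut) to 1 (fully open). In form: [[[x, y, z, rx, ry, rz, hand], ...]]. A call has exactly 5 rows; each row is the pose to reach, as a shift and turn from the pose commanded when the call began; what a row does not reach only later rows make up. A row lasts 1/12 s, in which the tool goes at most 41.7 mm and 7.16 degrees, less where a joint would pass 70% of its speed; a pose out of reach is approached as far as the arm can. A call with a gripper value outside its range is refused whole. The fingers move at their own pace and stop on an object; the grip force is fixed at half the most. Time passes only in rows, so rows that repeat a pose let the fingers close, or fill a call up. It gives the time, the measured TCP pose, the force, the opening and the grip force at its end, in the units of the state.
- get_obs(): the state, without advancing time (a new reading comes with each control period).
- camera(name): name is "side" or "top"; returns a dict with "pixels" (384x512x3 uint8, red, green, blue), "z_map" (384x512 float32, m along the optical axis (not along the pixel's ray), 0 where there is no reading), "camera_matrix" (3x3 intrinsics, pixels), "cam_to_world" (4x4, takes a point from camera to world coordinates). Camera axes: x right, y up, looking along -z (the intrinsics and any distortion apply to the point x, -y, -z); pixel columns grow to the right and rows downward; lengths in m; the calibration is good to about 2 mm. A picture is of the moment at which its call begins.
- hand_in(): hands the job in; it is judged then, once.
The state is a dict: "time_s": time; "q": joint angles; "dq": joint speeds; "joint_efforts": joint torques, N m; "eef_pos": TCP position; "eef_rot": TCP orientation; "wrist_force": force on the tool from outside, world axes, zero at the start; "torque": the same for the moment, N m; "opening": opening from 0.0 (shut) to 1.0 (fully open); "grasp_force": force on a finger pad.
Only numpy, scipy, OpenCV 4.12 (cv2) and the standard library are available. Lean on these libraries where they do the work, as an engineer would, in place of code of your own. Each camera call takes 0.05 s, during which the arm holds its last target. There are 200 camera calls.

## Task

Bring the specimen under the microscope: reach into the bay of the white, almost frictionless air-bearing carriage, push it over its spring parking catch and along its rail by the orange sprung pads inside the bay, and brake it to rest with its red pointers within the width of the yellow tabs. Touch the carriage only on those two pads, never let it run against the stop at the microscope end, and disturb nothing else on the bench. Watch that it stands still at the tabs for three seconds or more, and finish with it released and still standing there.

Things in the scene. Friction and masses are not known exactly. Their poses are not given: they have to be found in the camera images.
- rail: Fixed level aluminium air-bearing rail, 150 mm wide, 800 mm long. Its y axis points along the rail towards the microscope (the way the carriage must go), x across it away from the robot, z up. Origin on the bench on the rail's centre line. A grey stop with a red buffer at each end limits the carriage at joint values 0 and 0.36 m. Place and yaw vary
- carriage (a joint): Position of the white carriage along the rail's +y in m: 0 at the back stop, 0.36 at the front stop; its bay centre lies at rail y = value - 0.18. Nominally 1.6 kg with its pads (real mass up to 30 percent off). It floats on air: drag is only about 0.004 N dry friction plus 0.02 N s/m, so it coasts on for long after any push. Starts at rest between the back stop and the catch
- bay (a point): Centre of the carriage's bay between the two orange pads, on the deck top (45 mm above the bench; deck 120 mm wide, 400 mm long); moves with the carriage, axes as the rail. Open from above, 150 mm long between the pad faces at rest. Behind each pad an aluminium block (not to be touched) 80 mm wide, 55 mm above the deck, spans 121 to 135 mm from here
- pad_front_face (a point): Centre of the bay-side face of the front orange pad, 70 mm across the rail, 3 to 53 mm above the deck, 8 mm thick. Pushing it towards +y drives the carriage forward. It rests 75 mm to +y of the bay centre on a soft spring (30 N/m, 0.15 N s/m, no preload) and yields up to 36 mm, then is solid. The spring rebounds: the carriage bounces off a finger held still
- pad_back_face (a point): The same for the back orange pad: at rest 75 mm to the -y side of the bay centre, on the same spring, yields up to 36 mm towards -y. Pushing it towards -y brakes a carriage that moves forward
- pointer (a point): Point midway between the two thin red pointers that stick out on either side of the carriage, 128 mm ahead (+y) of the bay centre, 48 mm above the bench. Moves with the carriage
- mark (a point): Point on the rail's centre line midway between the two yellow tabs, 48 mm above the bench. The tabs stand on either side of the rail, each 24 mm long along it (12 mm either side of this point, black line in the middle). The pointers belong here, measured along the rail's y axis. Varies along the rail: 60 to 110 mm of travel short of the front stop
- microscope: White fixed inspection microscope, 420 mm tall, standing on the far side of the rail. Its origin is on the bench on the rail's centre line under the objective, 87 mm beyond the tabs along the rail. Its head, 75 mm wide along the rail, overhangs the rail there; objective tip 165 mm above the bench. Keep the gripper clear of it
- reagent: Loose glass bottle with blue cap, 60 mm diameter, 130 mm tall, beyond the rail; leave alone
- tipbox: Loose green pipette-tip box, 85 x 120 x 55 mm, beyond the rail; leave alone
- dish: Loose clear covered petri dish, 94 mm diameter, 18 mm tall, on the robot's side of the rail; leave alone
- catch (a point): Steel roller of the blue parking catch on the far edge of the rail (rail x 76, y -85, z 36 mm), which a blue cam on the carriage, level with its bay centre, must overrun. Its spring holds the carriage back between joint values 0.070 and 0.095 with up to 0.52 N, then throws it on the same way from 0.095 to 0.120: about 8 mJ, so it shoots off at 80 to 140 mm/s however slowly it is pushed
There are look-alikes about, which are no part of the job. Of the things like the part that bears mark, leave any that is pink or purple; of the rest the larger one is meant.

How it is judged:
By the outcome, as a careful person would: the job done as asked, in the order asked, and still so for the second after the job is handed in, with the robot touching nothing.
It also fails if it takes over 48 s, if anything falls off the work surface, if the arm or the gripper's body presses on something with over 40 N, if the wrist force passes 120 N, or if a joint passes its speed limit or range.

## Working session

There is one attempt and no reset: what is moved stays moved. The work goes in short steps, Python scripts to look and compute and a tool call to move; the robot and the scene stay as the last step left them, time stands still between calls to the robot, and variables do not carry over. Pictures are saved under pics/ and viewed, at most 10 in all, crops included, and the job is handed in when it is done.

Besides the shell and the picture viewer there is one more tool, called as name(argument=value, ...) on one line, values as JSON. carry_out: Moves the arm, as the interface text tells. Its arguments: {"type":"object","properties":{"plan":{"type":"array","items":{"type":"array","items":{"type":"array","items":{"type":"number"}}}}},"required":["plan"]}

```bash
mkdir -p pics; ls; cat > h.py <<'E'
import numpy as np, cv2
from bench import get_obs, camera, hand_in
def snap(n):
    c=camera(n); return c
def pts(c):
    K=c["camera_matrix"];T=c["cam_to_world"];z=c["z_map"]
    v,u=np.mgrid[0:z.shape[0],0:z.shape[1]]
    P=np.stack([(u-K[0,2])/K[0,0]*z,-(v-K[1,2])/K[1,1]*z,-z],-1)
    return P@T[:3,:3].T+T[:3,3]
def ray(c,u,v,h):
    K=c["camera_matrix"];T=c["cam_to_world"]
    d=T[:3,:3]@np.array([(u-K[0,2])/K[0,0],-(v-K[1,2])/K[1,1],-1.]);o=T[:3,3]
    return o+d*(h-o[2])/d[2]
E
python3 - <<'E'
from h import *
import pickle
print({k:np.round(v,3) if not isinstance(v,(int,float)) else v for k,v in get_obs().items()})
for n in("top","side"):
    c=camera(n);pickle.dump(c,open(n+".pkl","wb"));print(c.keys(),np.round(c["camera_matrix"],1),np.round(c["cam_to_world"],3))
    cv2.imwrite(f"pics/{n}0.png",cv2.resize(c["pixels"][...,::-1],(800,600),interpolation=cv2.INTER_CUBIC))
E
```

```text
pics
{'time_s': 0.0, 'q': array([-1.339,  0.182,  1.608, -0.   ,  1.354, -0.206]), 'dq': array([ 0.002, -0.002,  0.002, -0.001,  0.001, -0.001]), 'joint_efforts': array([ 0.0000e+00, -4.4488e+01, -3.5133e+01, -0.0000e+00,  9.0000e-03,
        0.0000e+00]), 'eef_pos': array([ 0.244, -0.52 ,  0.23 ]), 'eef_rot': array([-0.001,  0.976,  0.217, -0.   ]), 'wrist_force': array([ 0.717, -0.57 ,  0.505]), 'torque': array([ 0.028, -0.029,  0.005]), 'grasp_force': 0.0, 'opening': 0.9976137357455276}
dict_keys(['pixels', 'z_map', 'camera_matrix', 'cam_to_world']) [[455.2   0.  261.1]
 [  0.  455.2 190.9]
 [  0.    0.    1. ]] [[ 0.018  0.998 -0.053  0.449]
 [-1.     0.017 -0.019  0.116]
 [-0.018  0.053  0.998  1.459]
 [ 0.     0.     0.     1.   ]]
dict_keys(['pixels', 'z_map', 'camera_matrix', 'cam_to_world']) [[454.2   0.  249. ]
 [  0.  454.2 195.4]
 [  0.    0.    1. ]] [[-0.819  0.347 -0.458 -0.07 ]
 [-0.574 -0.485  0.66   0.994]
 [ 0.007  0.803  0.596  0.864]
 [ 0.     0.     0.     1.   ]]
```

View pics/top0.png

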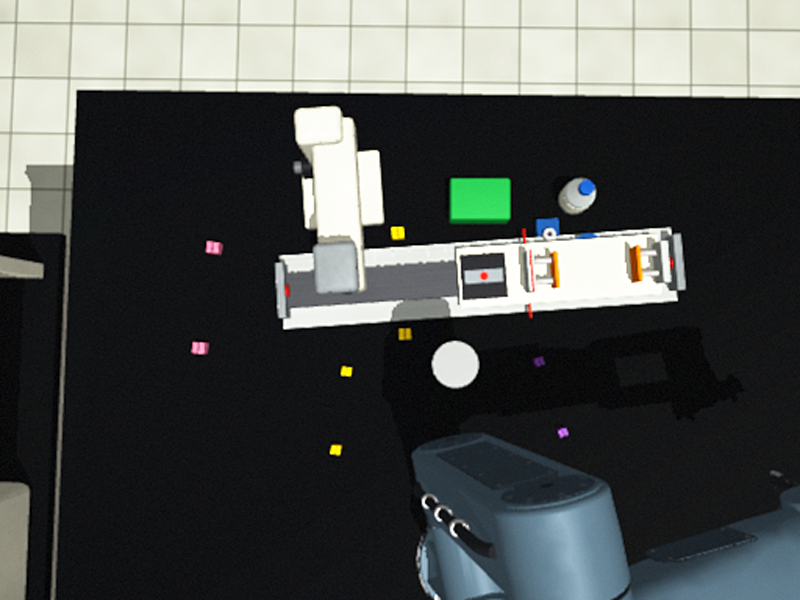

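View pics/side0.png

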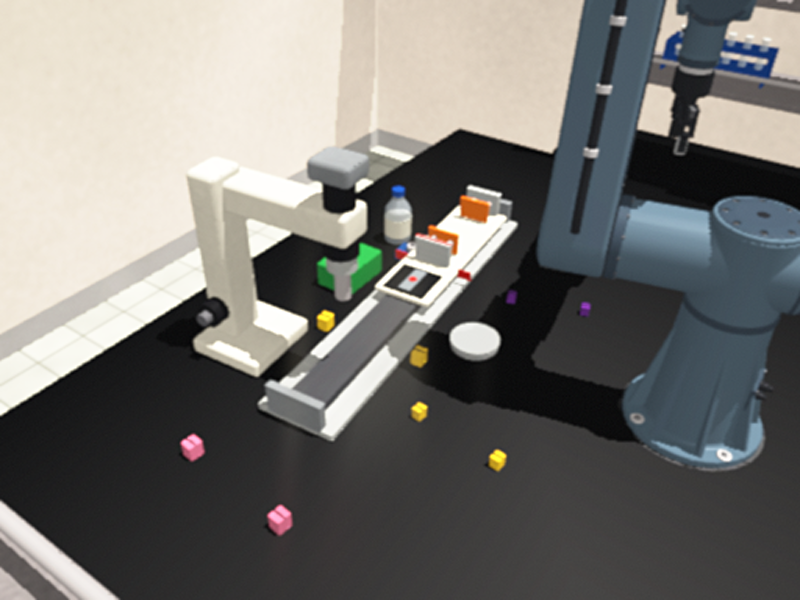

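The top view shows four tab pairs: large yellow at (397,233)/(405,334) across the rail, small yellow at (346,371)/(335,450), pink at (214,247)/(200,348) and purple at (538,361)/(563,433). The large yellow pair is the one meant: it is neither pink nor purple, and it is the larger of the rest. The orange pads are at (557,269) and (636,264), the pointers at (524,236)/(530,311), and the catch at (548,230). I'll confirm in a crop and measure.

```bash
cat > m.py <<'E'
from h import *
import pickle,sys
c=pickle.load(open("top.pkl","rb"));s=pickle.load(open("side.pkl","rb"))
hsv=cv2.cvtColor(c["pixels"],cv2.COLOR_RGB2HSV);P=pts(c)
def blobs(m,amin=4):
    n,l,st,ce=cv2.connectedComponentsWithStats(m.astype(np.uint8))
    return [(l==i,st[i,4],ce[i]) for i in range(1,n) if st[i,4]>=amin]
H,S,V=[hsv[...,i].astype(int) for i in range(3)]
for nm,m in dict(yellow=(H>20)&(H<34)&(S>140)&(V>90),orange=(H>5)&(H<18)&(S>150)&(V>90),red=((H<5)|(H>174))&(S>150)&(V>80),blue=(H>100)&(H<125)&(S>150)&(V>60)).items():
    for b,a,ce in blobs(m):
        q=P[b];print(nm,a,np.round(ce,1),"med",np.round(np.median(q,0),4),"min",np.round(q.min(0),3),"max",np.round(q.max(0),3))
# rail far/near edges at white plates
im=c["pixels"][130:225,170:450,::-1];cv2.imwrite("pics/crop.png",cv2.resize(im,(800,271),interpolation=cv2.INTER_CUBIC))
E
python3 m.py
```

```text
yellow 75 [254.  148.7] med [0.6571 0.1679 0.0282] min [ 0.449  0.116 -0.003] max [0.674 0.182 1.459]
yellow 4 [408.  159.5] med [ 0.6221 -0.2954  0.0984] min [ 0.618 -0.296  0.097] max [ 0.627 -0.294  0.101]
yellow 25 [356.2 172. ] med [ 0.5788 -0.1411  0.0985] min [ 0.552 -0.145  0.094] max [ 0.615 -0.138  0.103]
yellow 15 [409.3 171. ] med [ 0.5882 -0.2993  0.0985] min [ 0.567 -0.302  0.094] max [ 0.608 -0.297  0.105]
yellow 59 [258.4 213.2] med [0.4547 0.1514 0.0283] min [ 0.442  0.139 -0.004] max [0.464 0.162 0.039]
yellow 47 [221.3 237.2] med [0.377  0.2668 0.02  ] min [ 0.366  0.255 -0.005] max [0.387 0.279 0.03 ]
yellow 49 [214.5 287.3] med [0.2199 0.2842 0.0212] min [ 0.205  0.273 -0.001] max [0.23  0.297 0.03 ]
orange 112 [405.8 168.8] med [ 0.5971 -0.2961  0.0751] min [ 0.564 -0.3    0.044] max [ 0.63  -0.292  0.102]
orange 55 [354.  172.7] med [ 0.5827 -0.1387  0.0809] min [ 0.549 -0.142  0.044] max [ 0.616 -0.135  0.1  ]
red 23 [335.  149.6] med [ 0.6582 -0.0872  0.0457] min [ 0.639 -0.095 -0.003] max [ 0.675 -0.083  0.053]
red 14 [429.4 167.9] med [ 0.6032 -0.3765  0.0496] min [ 0.594 -0.378  0.041] max [ 0.616 -0.374  0.057]
red 15 [309.5 176.1] med [ 0.5717 -0.0049  0.054 ] min [ 0.565 -0.011  0.048] max [ 0.578 -0.001  0.058]
red 16 [183.5 185.5] med [0.5358 0.3847 0.0513] min [0.525 0.382 0.039] max [0.547 0.386 0.055]
red 17 [338.9 199.9] med [ 0.4994 -0.1016  0.0384] min [ 0.491 -0.109 -0.005] max [ 0.515 -0.098  0.05 ]
blue 75 [375.1 119.6] med [ 0.7341 -0.19    0.1298] min [ 0.722 -0.204  0.114] max [ 0.749 -0.177  0.14 ]
blue 127 [349.7 143.7] med [ 0.6792 -0.1322  0.0228] min [ 0.449 -0.158  0.001] max [0.695 0.116 1.459]
blue 31 [375.2 150.5] med [ 0.6568 -0.2122  0.0346] min [ 0.651 -0.231  0.025] max [ 0.662 -0.197  0.042]
```

View pics/crop.png

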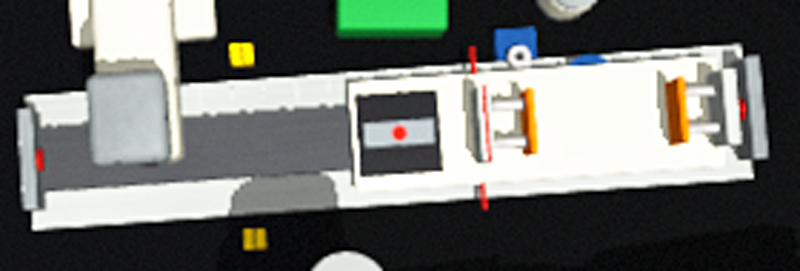

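The crop confirms the large yellow tabs at (241,55) and (254,239), one on each side of the rail. Next I'll write a tracker for the rail-frame state and a small simulator for planning the braking.

```bash
cat > t.py <<'E'
from h import *
import pickle
YAW=0.087; U=np.array([-np.sin(YAW),np.cos(YAW)]); X=np.array([np.cos(YAW),np.sin(YAW)])
def blobs(m,amin=3):
    n,l,st,ce=cv2.connectedComponentsWithStats(m.astype(np.uint8))
    return [(st[i,4],ce[i]) for i in range(1,n) if st[i,4]>=amin]
def masks(c):
    H,S,V=[a.astype(int) for a in cv2.split(cv2.cvtColor(c["pixels"],cv2.COLOR_RGB2HSV))]
    return dict(red=((H<6)|(H>172))&(S>130)&(V>60),yel=(H>20)&(H<34)&(S>140)&(V>70))
def see(c,col,h):   # (area, along, across, pixel) in unshifted rail axes
    return [(a,*(np.array([U,X])@ray(c,*ce,h)[:2]),ce) for a,ce in blobs(masks(c)[col])]
E
python3 - <<'E'
from t import *
for n in("top","side"):
    c=pickle.load(open(n+".pkl","rb"))
    for col,h in(("red",.048),("yel",.03)):
        for a,y,x,ce in see(c,col,h): print(n,col,a,np.round([y,x],4),np.round(ce,1))
c=pickle.load(open("top.pkl","rb"))
print("roller",np.array([U,X])@ray(c,351,150,.036)[:2],"cam",np.array([U,X])@ray(c,375.2,150.5,.04)[:2])
# orange pads along rail, top part
P=pts(c);H,S,V=[a.astype(int) for a in cv2.split(cv2.cvtColor(c["pixels"],cv2.COLOR_RGB2HSV))]
m=(H>5)&(H<26)&(S>150)&(V>90)&(P[...,2]>.085)&(P[...,2]<.11)
q=P[m][:,:2]@np.array([U,X]).T
for k in(q[:,0]<-.25,q[:,0]>-.25): print("pad",np.round(np.percentile(q[k],[2,50,98],axis=0),4).tolist())
E
```

```text
top red 24 [-0.1417  0.6453] [335.1 149.8]
top red 9 [-0.1504  0.6003] [339. 164.]
top red 15 [-0.4277  0.569 ] [429.5 167.7]
top red 5 [-0.1511  0.5691] [340. 174.]
top red 17 [-0.0561  0.5692] [309.4 176.1]
top red 18 [0.3372 0.5679] [183.3 185.4]
top red 19 [-0.1413  0.4902] [338.8 199.6]
top yel 78 [0.11   0.6691] [254.1 148.9]
top yel 4 [-0.3697  0.601 ] [408.  159.5]
top yel 25 [-0.205   0.5731] [356.2 172. ]
top yel 15 [-0.3707  0.5646] [409.3 171. ]
top yel 65 [0.1097 0.4645] [258.6 213.5]
top yel 49 [0.2314 0.3986] [221.3 237.2]
top yel 52 [0.2624 0.2449] [214.5 287.3]
side red 3 [-0.2266  0.6448] [267. 149.]
side red 30 [-0.1302  0.6367] [255.5 162.4]
side red 35 [-0.129   0.4835] [296.9 175.6]
side red 8 [-0.0617  0.568 ] [263.8 178.2]
side red 3 [0.5127 0.6515] [117. 286.]
side red 3 [0.522  0.6428] [117. 290.]
side yel 136 [0.1242 0.6557] [208.2 205. ]
side yel 133 [0.1253 0.4523] [267.9 227.7]
side yel 102 [0.248  0.3869] [267.9 263. ]
side yel 114 [0.279  0.2351] [317.9 294.1]
roller [-0.19317912  0.64284997] cam [-0.26741756  0.63538069]
pad [[-0.3514, 0.5361], [-0.3476, 0.5687], [-0.345, 0.6012]]
pad [[-0.1937, 0.5352], [-0.1901, 0.5682], [-0.1874, 0.6004]]
```

Working axes: along-rail s and across-rail t. The centre line is at t = 0.568. The pointers are at s = -0.1415, the tabs at s = 0.110 (251 mm to go) and the bay centre at s = -0.269, which is world (0.589, -0.219). The plan is to put the open gripper in the bay, with its fingers along the rail.

carry_out(plan=[[[0.029,0.025,0,0,0,-0.07,1],[0.058,0.05,0,0,0,-0.14,1],[0.086,0.075,0,0,0,-0.21,1],[0.115,0.1,0,0,0,-0.28,1],[0.144,0.125,0,0,0,-0.35,1]]])

```text
time_s: 0.52
eef_pos: [0.3886, -0.3943, 0.2309]
eef_rot: [-0.0, 0.999, 0.042, -0.0]
wrist_force: [0.7, 0.1, -0.5]
opening: 1.0
grasp_force: 0.0
```

carry_out(plan=[[[0.029,0.025,0,0,0,0,1],[0.058,0.05,0,0,0,0,1],[0.086,0.075,0,0,0,0,1],[0.115,0.1,0,0,0,0,1],[0.144,0.125,0,0,0,0,1]]])

```text
time_s: 0.93
eef_pos: [0.5328, -0.2691, 0.2309]
eef_rot: [-0.0, 0.999, 0.044, -0.0]
wrist_force: [0.5, -1.3, 0.9]
opening: 0.999
grasp_force: 0.0
```

carry_out(plan=[[[0.029,0.025,0,0,0,0,1],[0.05,0.045,0,0,0,0,1],[0.057,0.051,-0.02,0,0,0,1],[0.057,0.051,-0.05,0,0,0,1],[0.057,0.051,-0.07,0,0,0,1]]])

```text
time_s: 1.35
eef_pos: [0.5888, -0.2181, 0.1589]
eef_rot: [-0.001, 0.999, 0.045, -0.001]
wrist_force: [-0.8, -0.3, -1.3]
opening: 1.001
grasp_force: 0.0
```

```bash
cat > look.py <<'E'
from t import *
import sys
def look(cams=("top",),save=None):
    t0=get_obs()["time_s"]
    for n in cams:
        c=camera(n);pickle.dump(c,open(n+"1.pkl","wb"))
        r=[(a,round(y,4),round(x,3)) for a,y,x,ce in see(c,"red",.048) if -.3<y<.25 and .46<x<.67]
        print(n,round(t0,3),r);t0+=.05
        if save: cv2.imwrite(f"pics/{n}{save}.png",cv2.resize(c["pixels"][60:300,100:470,::-1],(800,519),interpolation=cv2.INTER_CUBIC))
    o=get_obs();p=o["eef_pos"]
    print("t",o["time_s"],"g s,t,z",np.round([U@p[:2],X@p[:2],p[2]],4),"q",np.round(o["eef_rot"],4),"F",np.round(o["wrist_force"],2),"op",round(o["opening"],3))
if __name__=="__main__": look(sys.argv[1].split(","),sys.argv[2] if len(sys.argv)>2 else None)
E
python3 look.py top,side 2
```

```text
top 1.35 [(np.int32(24), np.float64(-0.1417), np.float64(0.645)), (np.int32(25), np.float64(-0.1509), np.float64(0.572)), (np.int32(14), np.float64(-0.0563), np.float64(0.569)), (np.int32(19), np.float64(-0.1413), np.float64(0.49))]
side 1.4 [(np.int32(3), np.float64(-0.2266), np.float64(0.645)), (np.int32(39), np.float64(-0.1314), np.float64(0.636)), (np.int32(34), np.float64(-0.1287), np.float64(0.484)), (np.int32(3), np.float64(-0.0633), np.float64(0.568))]
t 1.45 g s,t,z [-0.2678  0.5649  0.1562] q [-0.0025  0.999   0.0442 -0.0039] F [ 0.19  0.22 -0.93] op 1.001
```

View pics/side2.png

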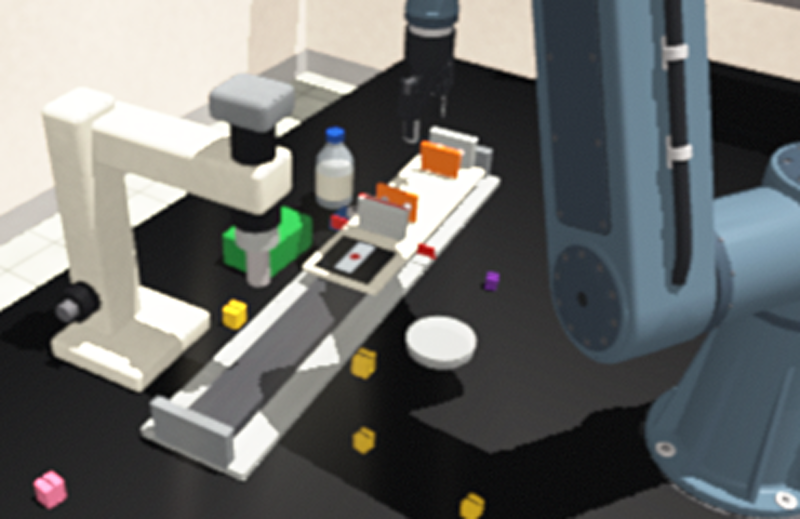

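View pics/top2.png

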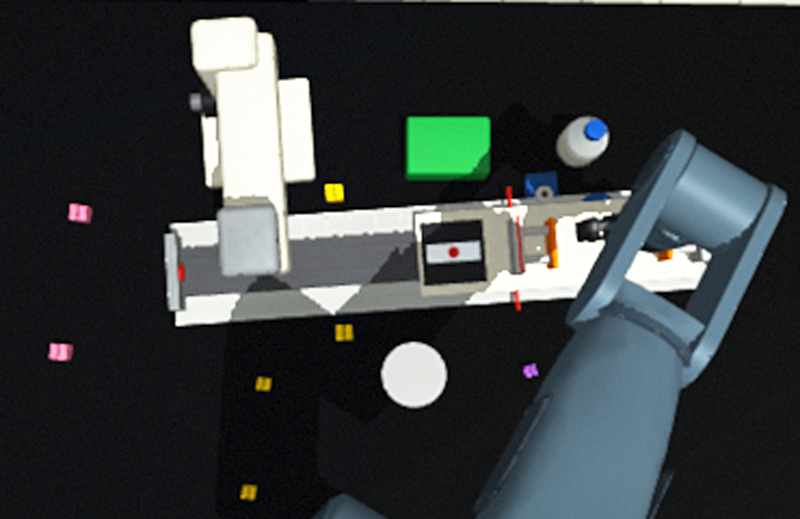

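The side view shows the open gripper over the bay, with fingers at (410,125) and (440,100). In the top view both pointers are visible at (509,196) and (517,300), and the front finger is at (590,230). The side camera reads about 11 mm farther along s than the top one, so I'll check both against the known gripper pose before descending.

```bash
python3 - <<'E'
from t import *
for n in("top","side"):
    c=pickle.load(open(n+"1.pkl","rb"));P=pts(c);q=np.dstack([P[...,:2]@U,P[...,:2]@X,P[...,2]])
    m=(abs(q[...,0]+.268)<.12)&(abs(q[...,1]-.568)<.05)&(q[...,2]>.13)&(q[...,2]<.25)&(c["z_map"]>0)
    k=q[m];print(n,m.sum())
    for z in np.arange(.15,.25,.01):
        w=k[abs(k[:,2]-z)<.005]
        if len(w): print(round(z,3),len(w),"s",np.round([w[:,0].min(),w[:,0].max()],4),"t",np.round([w[:,1].min(),np.median(w[:,1]),w[:,1].max()],4))
    # stationary check: pad tops
    H,S,V=[a.astype(int) for a in cv2.split(cv2.cvtColor(c["pixels"],cv2.COLOR_RGB2HSV))]
    m=(H>5)&(H<26)&(S>150)&(V>60)&(q[...,2]>.04)&(q[...,2]<.12)
    for lo,hi in((-.4,-.28),(-.25,-.12)):
        w=q[m&(q[...,0]>lo)&(q[...,0]<hi)]
        if len(w): print("pad",len(w),np.round(np.percentile(w,[5,50,95],axis=0),4).tolist())
E
```

```text
top 75
0.18 1 s [-0.2199 -0.2199] t [0.5608 0.5608 0.5608]
0.19 1 s [-0.2198 -0.2198] t [0.5596 0.5596 0.5596]
0.22 4 s [-0.2178 -0.1952] t [0.5567 0.5578 0.5748]
0.23 26 s [-0.2264 -0.1947] t [0.5576 0.5657 0.5822]
0.24 34 s [-0.234  -0.1958] t [0.5572 0.5735 0.5869]
pad 26 [[-0.3505, 0.5358, 0.0561], [-0.3475, 0.5419, 0.0831], [-0.3456, 0.5475, 0.098]]
pad 93 [[-0.1926, 0.5378, 0.0562], [-0.189, 0.5679, 0.0932], [-0.1879, 0.599, 0.1051]]
side 381
0.16 1 s [-0.3183 -0.3183] t [0.5735 0.5735 0.5735]
0.17 26 s [-0.3164 -0.2118] t [0.5521 0.5616 0.5748]
0.18 39 s [-0.3156 -0.2083] t [0.553  0.5627 0.5758]
0.19 39 s [-0.3183 -0.2081] t [0.5529 0.5628 0.5768]
0.2 38 s [-0.3174 -0.2068] t [0.553  0.5624 0.5762]
0.21 26 s [-0.3342 -0.1966] t [0.5504 0.5569 0.5782]
0.22 59 s [-0.3364 -0.1877] t [0.5509 0.5574 0.5771]
0.23 61 s [-0.34   -0.1918] t [0.5459 0.5546 0.5769]
0.24 61 s [-0.3331 -0.1912] t [0.547  0.5551 0.5777]
pad 219 [[-0.3524, 0.5346, 0.0543], [-0.3461, 0.5643, 0.077], [-0.3412, 0.595, 0.0966]]
pad 129 [[-0.1925, 0.5337, 0.0613], [-0.1886, 0.5643, 0.0855], [-0.1841, 0.5972, 0.0974]]
```

The depth readings agree: pads at s = -0.346 and -0.189 in both cameras. The gripper's knuckles are ±75 mm wide about 50 mm above the TCP, so I'll keep the TCP at z = 0.062. That leaves the knuckles at about 0.11, above the 0.10 blocks, and the fingertips at about 0.07, against the pads. I'll descend and simulate the push.

carry_out(plan=[[[0.001,0,-0.025,0,0,0,1],[0.001,0,-0.05,0,0,0,1],[0.002,0,-0.075,0,0,0,1],[0.002,0,-0.09,0,0,0,1],[0.002,0,-0.098,0,0,0,1]]])

```text
time_s: 1.87
eef_pos: [0.59, -0.2197, 0.062]
eef_rot: [-0.001, 0.999, 0.044, -0.001]
wrist_force: [0.2, -0.5, 0.3]
opening: 0.999
grasp_force: 0.0
```

```bash
cat > sim.py <<'E'
import numpy as np
GAP=.018
def sim(c,v,g,rows,m=1.6,gap=GAP,rowdt=1/12,dt=.001,out=None,lag=0.0):
    """carriage joint c, speed v, gripper centre g (joint units); rows: absolute g targets per row"""
    tr=[];t=0
    for r in rows:
        g0=g;n=int(round(rowdt/dt))
        for i in range(n):
            gv=(r-g0)/rowdt;g=g0+(r-g0)*(i+1)/n;F=0
            d=g-c
            if d>gap: F=30*(d-gap)+.15*(gv-v)
            elif d<-gap: F=30*(d+gap)+.15*(gv-v)
            if .07<c<.12: F+=-.52*np.sin(np.pi*(c-.07)/.025)
            F-=.02*v; f=.004
            if abs(v)<1e-4 and abs(F)<f: v=0
            else:
                a=(F-f*np.sign(v if v else F))/m; v+=a*dt
            c+=v*dt;t+=dt
            if c>.36 or c<0: return tr+[(t,c,v,g,9)]
        tr.append((t,c,v,g,d))
    return tr
E
python3 - <<'E'
from sim import *
for V in(.02,.03,.04,.05):
  for m in(1.15,1.6,2.05):
    rows=[.02+V/12*(i+1) for i in range(int(.20/V*12))]
    tr=np.array(sim(.02,0,.02,rows,m))
    dm=np.abs(tr[:,4]).max()-GAP
    k=np.argmax(tr[:,1]>.125);print(V,m,"maxcomp",round(dm,3),"cross t,c,v,g",np.round(tr[k][:4],3),"next",[tuple(np.round(x[1:4],3)) for x in tr[k+4:k+22:4]])
E
python3 look.py top
```

```text
0.02 1.15 maxcomp 0.025 cross t,c,v,g [5.644 0.129 0.155 0.133] next [(np.float64(0.177), np.float64(0.105), np.float64(0.14)), (np.float64(0.179), np.float64(-0.087), np.float64(0.147)), (np.float64(0.144), np.float64(-0.105), np.float64(0.153)), (np.float64(0.119), np.float64(-0.004), np.float64(0.16)), (np.float64(0.147), np.float64(0.137), np.float64(0.167))]
0.02 1.6 maxcomp 0.023 cross t,c,v,g [5.395 0.133 0.122 0.128] next [(np.float64(0.171), np.float64(0.083), np.float64(0.135)), (np.float64(0.176), np.float64(-0.047), np.float64(0.142)), (np.float64(0.153), np.float64(-0.076), np.float64(0.148)), (np.float64(0.128), np.float64(-0.066), np.float64(0.155)), (np.float64(0.123), np.float64(0.047), np.float64(0.162))]
0.02 2.05 maxcomp 0.027 cross t,c,v,g [5.644 0.134 0.127 0.133] next [(np.float64(0.175), np.float64(0.103), np.float64(0.14)), (np.float64(0.19), np.float64(-0.018), np.float64(0.147)), (np.float64(0.17), np.float64(-0.082), np.float64(0.153)), (np.float64(0.143), np.float64(-0.081), np.float64(0.16)), (np.float64(0.124), np.float64(-0.011), np.float64(0.167))]
0.
[... 2860 characters left out ...]
p 0.013 cross t,c,v,g [2.158 0.131 0.097 0.128] next [(np.float64(0.163), np.float64(0.096), np.float64(0.145)), (np.float64(0.191), np.float64(0.063), np.float64(0.162)), (np.float64(0.203), np.float64(0.013), np.float64(0.178)), (np.float64(0.205), np.float64(0.006), np.float64(0.195)), (np.float64(0.207), np.float64(0.005), np.float64(0.212))]
top 1.867 [(np.int32(23), np.float64(-0.1416), np.float64(0.645)), (np.int32(26), np.float64(-0.1509), np.float64(0.573)), (np.int32(14), np.float64(-0.0563), np.float64(0.569)), (np.int32(19), np.float64(-0.1413), np.float64(0.49))]
t 1.9167 g s,t,z [-0.2699  0.5684  0.0614] q [-9.00e-04  9.99e-01  4.36e-02 -1.30e-03] F [-1.38 -0.14 -0.89] op 0.998
```

```bash
python3 - <<'E'
from sim import *
for V in(.0055,.006,.0065):
  for m in(1.15,1.4,1.6,1.8,2.05):
   for gap in(.015,.018,.021):
    rows=[.02+V*(i+1) for i in range(15)]; 
    rows+= [rows[-1]+V*(i+1) for i in range(15)]
    tr=np.array(sim(.02,0,.02,rows,m,gap))
    if gap==.018 or m in(1.15,2.05): print(V,m,gap,"comp",round((np.abs(tr[:,4])-gap).max(),3),[tuple(np.round(tr[i][1:4],3).tolist()) for i in (9,14,17,19,21,24,29)])
E
```

```text
0.0055 1.15 0.015 comp 0.013 [(0.059, 0.13, 0.075), (0.096, 0.046, 0.102), (0.115, 0.123, 0.119), (0.136, 0.126, 0.13), (0.157, 0.125, 0.141), (0.184, 0.076, 0.157), (0.196, 0.009, 0.185)]
0.0055 1.15 0.018 comp 0.013 [(0.053, 0.127, 0.075), (0.094, 0.046, 0.102), (0.11, 0.107, 0.119), (0.131, 0.127, 0.13), (0.152, 0.126, 0.141), (0.182, 0.112, 0.157), (0.207, 0.013, 0.185)]
0.0055 1.15 0.021 comp 0.013 [(0.048, 0.122, 0.075), (0.092, 0.051, 0.102), (0.106, 0.087, 0.119), (0.125, 0.127, 0.13), (0.146, 0.126, 0.141), (0.177, 0.125, 0.157), (0.216, 0.042, 0.185)]
0.0055 1.4 0.018 comp 0.014 [(0.049, 0.121, 0.075), (0.095, 0.069, 0.102), (0.118, 0.127, 0.119), (0.139, 0.127, 0.13), (0.16, 0.126, 0.141), (0.188, 0.083, 0.157), (0.202, 0.008, 0.185)]
0.0055 1.6 0.018 comp 0.015 [(0.047, 0.115, 0.075), (0.094, 0.08, 0.102), (0.119, 0.128, 0.119), (0.141, 0.128, 0.13), (0.162, 0.126, 0.141), (0.189, 0.083, 0.157), (0.204, 0.008, 0.185)]
0.0055 1.8 0.018 comp 0.016 [(0.045, 0.108, 0.075), (0.093, 0.088, 0.102), (0.119, 0.129, 0.119), (0.14, 0.128, 0.13), (0.162, 0.127, 0.141), (0.189, 0.088,
[... 3223 characters left out ...]
 (0.112, 0.145, 0.118), (0.149, 0.152, 0.137), (0.174, 0.146, 0.15), (0.196, 0.114, 0.163), (0.216, 0.043, 0.182), (0.222, 0.007, 0.215)]
0.0065 2.05 0.015 comp 0.02 [(0.057, 0.137, 0.085), (0.115, 0.15, 0.118), (0.153, 0.153, 0.137), (0.177, 0.136, 0.15), (0.196, 0.097, 0.163), (0.212, 0.032, 0.182), (0.217, 0.006, 0.215)]
0.0065 2.05 0.018 comp 0.02 [(0.052, 0.129, 0.085), (0.109, 0.142, 0.118), (0.147, 0.153, 0.137), (0.172, 0.15, 0.15), (0.195, 0.126, 0.163), (0.219, 0.061, 0.182), (0.228, 0.007, 0.215)]
0.0065 2.05 0.021 comp 0.02 [(0.047, 0.12, 0.085), (0.104, 0.133, 0.118), (0.141, 0.153, 0.137), (0.166, 0.152, 0.15), (0.191, 0.146, 0.163), (0.222, 0.094, 0.182), (0.24, 0.008, 0.215)]
```

The simulation shows that a steady 72 mm/s push (6 mm per row) takes the carriage over the catch at about 0.14 m/s whatever its mass. Letting it then meet the back finger at half its speed brings it to rest. I'll start the push now.

carry_out(plan=[[[-0.0005,0.006,0,0,0,0,1],[-0.001,0.012,0,0,0,0,1],[-0.0016,0.018,0,0,0,0,1],[-0.0021,0.024,0,0,0,0,1],[-0.0026,0.03,0,0,0,0,1]]])

```text
time_s: 2.33
eef_pos: [0.5888, -0.1892, 0.0645]
eef_rot: [0.0, 0.999, 0.044, 0.001]
wrist_force: [-0.1, -1.1, 0.2]
opening: 0.996
grasp_force: 0.2
```

carry_out(plan=[[[-0.0005,0.006,0,0,0,0,1],[-0.001,0.012,0,0,0,0,1],[-0.0016,0.018,0,0,0,0,1],[-0.0021,0.024,0,0,0,0,1],[-0.0026,0.03,0,0,0,0,1]]])

```text
time_s: 2.75
eef_pos: [0.5855, -0.1591, 0.0633]
eef_rot: [-0.0, 0.999, 0.044, -0.0]
wrist_force: [0.1, 0.7, 0.3]
opening: 0.998
grasp_force: 0.0
```

carry_out(plan=[[[-0.0005,0.006,0,0,0,0,1],[-0.001,0.012,0,0,0,0,1],[-0.0016,0.018,0,0,0,0,1],[-0.0021,0.024,0,0,0,0,1],[-0.0026,0.03,0,0,0,0,1]]])

```text
time_s: 3.17
eef_pos: [0.5829, -0.1291, 0.0632]
eef_rot: [-0.0, 0.999, 0.044, -0.0]
wrist_force: [0.3, -0.9, 0.1]
opening: 1.002
grasp_force: 0.0
```

```bash
cat > v.py <<'E'
from t import *
import sys
# joint value = pointer s + 0.1415+0.020 ; g = s_tcp+0.290
for n in range(int(sys.argv[1])):
    t0=get_obs()["time_s"];c=camera("top");pickle.dump(c,open("last.pkl","wb"))
    r=[(int(a),round(float(y)+.1615,4),round(float(x),3)) for a,y,x,ce in see(c,"red",.048) if -.16<y<.25 and (abs(x-.645)<.015 or abs(x-.49)<.015 or abs(x-.569)<.01)]
    o=get_obs();p=o["eef_pos"];print("t",round(t0,3),r,"| t",round(o["time_s"],3),"g",np.round([U@p[:2]+.290,X@p[:2],p[2]],4))
E
python3 v.py 1
```

```text
t 3.167 [(18, 0.0998, 0.645), (26, 0.0936, 0.573), (16, 0.186, 0.569), (17, 0.0995, 0.492)] | t 3.217 g [0.1118 0.5693 0.0631]
```

The carriage is at 0.100, over the catch hump and as predicted, with the gripper at 0.111. Next I'll move the gripper along with it, without contact.

carry_out(plan=[[[-0.001,0.011,0,0,0,0,1],[-0.0019,0.022,0,0,0,0,1],[-0.0029,0.033,0,0,0,0,1],[-0.0038,0.044,0,0,0,0,1],[-0.0048,0.055,0,0,0,0,1]]])

```text
time_s: 3.63
eef_pos: [0.578, -0.0734, 0.0633]
eef_rot: [-0.0, 0.999, 0.044, -0.0]
wrist_force: [-0.6, 0.3, -0.5]
opening: 1.0
grasp_force: 0.0
```

```bash
python3 v.py 2
```

```text
t 3.633 [(17, 0.1487, 0.645), (13, 0.144, 0.572), (16, 0.2358, 0.569), (4, 0.1488, 0.503), (12, 0.1478, 0.485)] | t 3.683 g [0.1687 0.5691 0.0631]
t 3.683 [(16, 0.1539, 0.649), (3, 0.154, 0.63), (26, 0.15, 0.571), (16, 0.2409, 0.569), (18, 0.1541, 0.49)] | t 3.733 g [0.1675 0.5692 0.0631]
```

Two frames give the carriage at 0.154 m and about 0.11 m/s. I'll keep pace with it and measure again.

carry_out(plan=[[[-0.0008,0.0095,0,0,0,0,1],[-0.0017,0.019,0,0,0,0,1],[-0.0025,0.0285,0,0,0,0,1],[-0.0033,0.038,0,0,0,0,1],[-0.004,0.047,0,0,0,0,1]]])

```text
time_s: 4.15
eef_pos: [0.574, -0.0267, 0.0633]
eef_rot: [-0.0, 0.999, 0.044, -0.0]
wrist_force: [0.2, 1.0, 0.3]
opening: 0.997
grasp_force: 0.0
```

```bash
python3 v.py 1
```

```text
t 4.15 [(15, 0.2083, 0.644), (15, 0.2953, 0.569), (13, 0.2077, 0.49)] | t 4.2 g [0.215  0.5694 0.0632]
```

The carriage speed is 0.115 m/s, at about 0.214 m, and the gripper is centred. I'll wait for the back pad to reach the finger, then yield forward at half the carriage speed (4.7 mm per row).

carry_out(plan=[[[0,0.0005,0,0,0,0,1],[-0.0001,0.0015,0,0,0,0,1],[-0.0005,0.006,0,0,0,0,1],[-0.0009,0.0108,0,0,0,0,1],[-0.0014,0.0155,0,0,0,0,1]]])

```text
time_s: 4.62
eef_pos: [0.5728, -0.0121, 0.0633]
eef_rot: [-0.0, 0.999, 0.044, 0.0]
wrist_force: [0.4, 0.2, 0.4]
opening: 0.998
grasp_force: 0.2
```

carry_out(plan=[[[-0.0004,0.0047,0,0,0,0,1],[-0.0008,0.0094,0,0,0,0,1],[-0.0012,0.0141,0,0,0,0,1],[-0.0016,0.0188,0,0,0,0,1],[-0.002,0.0235,0,0,0,0,1]]])

```text
time_s: 5.03
eef_pos: [0.5707, 0.0117, 0.0633]
eef_rot: [0.0, 0.999, 0.044, -0.0]
wrist_force: [-0.2, 0.0, -0.3]
opening: 0.999
grasp_force: 0.0
```

```bash
python3 v.py 3
```

```text
t 5.033 [(12, 0.2687, 0.646), (27, 0.2698, 0.573), (10, 0.2691, 0.488)] | t 5.083 g [0.2529 0.5695 0.0632]
t 5.083 [(15, 0.2696, 0.645), (27, 0.2701, 0.573), (9, 0.2693, 0.487)] | t 5.133 g [0.2524 0.5695 0.0632]
t 5.133 [(13, 0.2697, 0.646), (9, 0.2693, 0.487)] | t 5.183 g [0.252  0.5695 0.0632]
```

The carriage is nearly at rest at 0.2695 m, with the mark at 0.2715. I'll centre the gripper in the bay so that neither pad is touched, then watch.

carry_out(plan=[[[-0.0003,0.004,0,0,0,0,1],[-0.0007,0.008,0,0,0,0,1],[-0.001,0.012,0,0,0,0,1],[-0.0015,0.017,0,0,0,0,1],[-0.0015,0.017,0,0,0,0,1]]])

```text
time_s: 5.6
eef_pos: [0.5691, 0.0292, 0.0632]
eef_rot: [-0.0, 0.999, 0.044, -0.0]
wrist_force: [-0.6, 0.4, -0.4]
opening: 0.996
grasp_force: 0.0
```

```bash
python3 v.py 3
```

```text
t 5.6 [(8, 0.2714, 0.646), (9, 0.2724, 0.487)] | t 5.65 g [0.2692 0.5695 0.0633]
t 5.65 [(6, 0.2723, 0.644), (10, 0.2725, 0.488)] | t 5.7 g [0.2689 0.5696 0.0633]
t 5.7 [(10, 0.2734, 0.644), (27, 0.274, 0.572), (3, 0.273, 0.503), (11, 0.2724, 0.487)] | t 5.75 g [0.2688 0.5696 0.0633]
```

It's drifting forward at about 5 mm/s. I'll bring the back finger close to the pad and hold it still as a soft limit at about 0.277.

carry_out(plan=[[[0.0003,-0.003,0,0,0,0,1],[0.0005,-0.006,0,0,0,0,1],[0.0008,-0.009,0,0,0,0,1],[0.0009,-0.01,0,0,0,0,1],[0.0009,-0.01,0,0,0,0,1]]])

```text
time_s: 6.17
eef_pos: [0.5703, 0.0176, 0.0633]
eef_rot: [0.0, 0.999, 0.043, 0.0]
wrist_force: [0.7, -0.2, 0.4]
opening: 0.998
grasp_force: 0.0
```

```bash
python3 v.py 2
```

```text
t 6.167 [(11, 0.2746, 0.646), (26, 0.276, 0.574), (10, 0.2748, 0.49)] | t 6.217 g [0.2582 0.5696 0.0633]
t 6.217 [(12, 0.2749, 0.646), (10, 0.2753, 0.488)] | t 6.267 g [0.2584 0.5696 0.0633]
```

carry_out(plan=[[[0,0,0,0,0,0,1],[0,0,0,0,0,0,1],[0,0,0,0,0,0,1],[0,0,0,0,0,0,1],[0,0,0,0,0,0,1]]])

```text
time_s: 6.68
eef_pos: [0.5702, 0.0183, 0.0633]
eef_rot: [-0.0, 0.999, 0.044, 0.0]
wrist_force: [-0.4, 0.0, -0.6]
opening: 1.001
grasp_force: 0.0
```

```bash
python3 v.py 2
```

```text
t 6.683 [(15, 0.2767, 0.644), (14, 0.2759, 0.491)] | t 6.733 g [0.2587 0.5696 0.0633]
t 6.733 [(15, 0.2767, 0.644), (14, 0.2759, 0.491)] | t 6.783 g [0.2587 0.5696 0.0633]
```

carry_out(plan=[[[0,0,0,0,0,0,1],[0,0,0,0,0,0,1],[0,0,0,0,0,0,1],[0,0,0,0,0,0,1],[0,0,0,0,0,0,1]]])

```text
time_s: 7.2
eef_pos: [0.5702, 0.0182, 0.0633]
eef_rot: [-0.0, 0.999, 0.044, -0.0]
wrist_force: [0.1, 0.5, -0.5]
opening: 1.0
grasp_force: 0.0
```

carry_out(plan=[[[0,0,0,0,0,0,1],[0,0,0,0,0,0,1],[0,0,0,0,0,0,1],[0,0,0,0,0,0,1],[0,0,0,0,0,0,1]]])

```text
time_s: 7.62
eef_pos: [0.5702, 0.0182, 0.0633]
eef_rot: [-0.0, 0.999, 0.044, 0.0]
wrist_force: [0.3, 0.1, 0.5]
opening: 0.997
grasp_force: 0.0
```

```bash
python3 v.py 1
```

```text
t 7.617 [(14, 0.277, 0.643), (13, 0.2759, 0.492)] | t 7.667 g [0.2586 0.5696 0.0633]
```

carry_out(plan=[[[0,0,0,0,0,0,1],[0,0,0,0,0,0,1],[0,0,0,0,0,0,1],[0,0,0,0,0,0,1],[0,0,0,0,0,0,1]]])

```text
time_s: 8.08
eef_pos: [0.5702, 0.0182, 0.0633]
eef_rot: [-0.0, 0.999, 0.044, 0.0]
wrist_force: [-0.4, -0.3, 0.3]
opening: 0.999
grasp_force: 0.0
```

```bash
python3 v.py 2; python3 - <<'E'
from t import *
c=pickle.load(open("last.pkl","rb"))
for col,h in(("yel",.03),("red",.048)): print([(int(a),round(float(y),4),round(float(x),3)) for a,y,x,ce in see(c,col,h)])
E
```

```text
t 8.083 [(14, 0.277, 0.643), (13, 0.2759, 0.492)] | t 8.133 g [0.2586 0.5696 0.0633]
t 8.133 [(14, 0.277, 0.643), (13, 0.2759, 0.492)] | t 8.183 g [0.2586 0.5696 0.0633]
[(71, 0.11, 0.67), (65, 0.1097, 0.465), (46, 0.2312, 0.399), (50, 0.2625, 0.245)]
[(14, 0.1155, 0.643), (3, 0.468, 0.66), (30, -0.4249, 0.569), (24, 0.1169, 0.581), (19, 0.3374, 0.568), (4, 0.1155, 0.536), (13, 0.1144, 0.492)]
```

The carriage has stood still since t = 6.68 s, with its pointers at s ≈ 0.115, about 5 mm past the middle of the tabs and within ±12. I'll centre the gripper off the pads, lift out and watch.

carry_out(plan=[[[-0.0003,0.004,0,0,0,0,1],[-0.0007,0.008,0,0,0,0,1],[-0.001,0.012,0,0,0,0,1],[-0.0014,0.016,0,0,0,0,1],[-0.0015,0.0175,0,0,0,0,1]]])

```text
time_s: 8.6
eef_pos: [0.5685, 0.0366, 0.0632]
eef_rot: [-0.0, 0.999, 0.044, -0.0]
wrist_force: [0.8, -0.3, -0.4]
opening: 0.998
grasp_force: 0.0
```

carry_out(plan=[[[0,0,0.01,0,0,0,1],[0,0,0.03,0,0,0,1],[0,0,0.055,0,0,0,1],[0,0,0.08,0,0,0,1],[0,0,0.1,0,0,0,1]]])

```text
time_s: 9.02
eef_pos: [0.5693, 0.0356, 0.166]
eef_rot: [0.0, 0.999, 0.044, 0.001]
wrist_force: [0.6, -0.6, -0.3]
opening: 1.001
grasp_force: 0.0
```

```bash
python3 v.py 1
```

```text
t 9.017 [(12, 0.2771, 0.642), (13, 0.2759, 0.492)] | t 9.067 g [0.2756 0.5726 0.1703]
```

carry_out(plan=[[[0,0,0,0,0,0,1],[0,0,0,0,0,0,1],[0,0,0,0,0,0,1],[0,0,0,0,0,0,1],[0,0,0,0,0,0,1]]])

```text
time_s: 9.48
eef_pos: [0.5679, 0.0358, 0.162]
eef_rot: [-0.0, 0.999, 0.044, -0.001]
wrist_force: [0.0, 0.1, 0.6]
opening: 0.997
grasp_force: 0.0
```

carry_out(plan=[[[0,0,0,0,0,0,1],[0,0,0,0,0,0,1],[0,0,0,0,0,0,1],[0,0,0,0,0,0,1],[0,0,0,0,0,0,1]]])

```text
time_s: 9.9
eef_pos: [0.5687, 0.0357, 0.1633]
eef_rot: [-0.0, 0.999, 0.044, -0.0]
wrist_force: [0.2, 0.4, 0.0]
opening: 0.998
grasp_force: 0.0
```

carry_out(plan=[[[0,0,0,0,0,0,1],[0,0,0,0,0,0,1],[0,0,0,0,0,0,1],[0,0,0,0,0,0,1],[0,0,0,0,0,0,1]]])

```text
time_s: 10.32
eef_pos: [0.5687, 0.0357, 0.1633]
eef_rot: [-0.0, 0.999, 0.044, 0.0]
wrist_force: [0.4, -0.2, 0.6]
opening: 0.999
grasp_force: 0.0
```

carry_out(plan=[[[0,0,0,0,0,0,1],[0,0,0,0,0,0,1],[0,0,0,0,0,0,1],[0,0,0,0,0,0,1],[0,0,0,0,0,0,1]]])

```text
time_s: 10.73
eef_pos: [0.5687, 0.0358, 0.1633]
eef_rot: [-0.0, 0.999, 0.044, -0.0]
wrist_force: [-0.3, 0.3, 0.1]
opening: 1.0
grasp_force: 0.0
```

carry_out(plan=[[[0,0,0,0,0,0,1],[0,0,0,0,0,0,1],[0,0,0,0,0,0,1],[0,0,0,0,0,0,1],[0,0,0,0,0,0,1]]])

```text
time_s: 11.15
eef_pos: [0.5687, 0.0357, 0.1633]
eef_rot: [0.0, 0.999, 0.044, -0.0]
wrist_force: [-0.9, -0.0, 0.2]
opening: 1.0
grasp_force: 0.0
```

carry_out(plan=[[[0,0,0,0,0,0,1],[0,0,0,0,0,0,1],[0,0,0,0,0,0,1],[0,0,0,0,0,0,1],[0,0,0,0,0,0,1]]])

```text
time_s: 11.57
eef_pos: [0.5687, 0.0357, 0.1633]
eef_rot: [0.0, 0.999, 0.044, -0.0]
wrist_force: [0.6, -0.4, 0.0]
opening: 1.001
grasp_force: 0.0
```

carry_out(plan=[[[0,0,0,0,0,0,1],[0,0,0,0,0,0,1],[0,0,0,0,0,0,1],[0,0,0,0,0,0,1],[0,0,0,0,0,0,1]]])

```text
time_s: 11.98
eef_pos: [0.5687, 0.0357, 0.1633]
eef_rot: [-0.0, 0.999, 0.044, 0.0]
wrist_force: [0.2, -0.4, 1.1]
opening: 0.998
grasp_force: 0.0
```

carry_out(plan=[[[0,0,0,0,0,0,1],[0,0,0,0,0,0,1],[0,0,0,0,0,0,1],[0,0,0,0,0,0,1],[0,0,0,0,0,0,1]]])

```text
time_s: 12.4
eef_pos: [0.5687, 0.0357, 0.1633]
eef_rot: [0.0, 0.999, 0.044, -0.0]
wrist_force: [0.1, 1.0, 0.4]
opening: 1.001
grasp_force: 0.0
```

```bash
python3 v.py 1; python3 - <<'E'
from t import *
c=pickle.load(open("last.pkl","rb"))
cv2.imwrite("pics/fin_top.png",cv2.resize(c["pixels"][110:240,170:400,::-1],(800,452),interpolation=cv2.INTER_CUBIC))
s=camera("side");pickle.dump(s,open("side9.pkl","wb"))
cv2.imwrite("pics/fin_side.png",cv2.resize(s["pixels"][110:290,150:370,::-1],(733,600),interpolation=cv2.INTER_CUBIC))
E
```

```text
t 12.4 [(13, 0.2769, 0.643), (13, 0.2759, 0.492)] | t 12.45 g [0.2762 0.5696 0.1633]
```

View pics/fin_top.png

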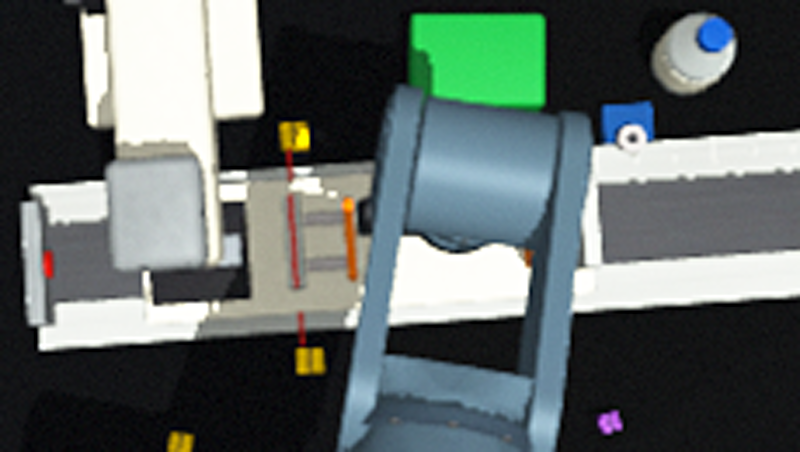

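View pics/fin_side.png

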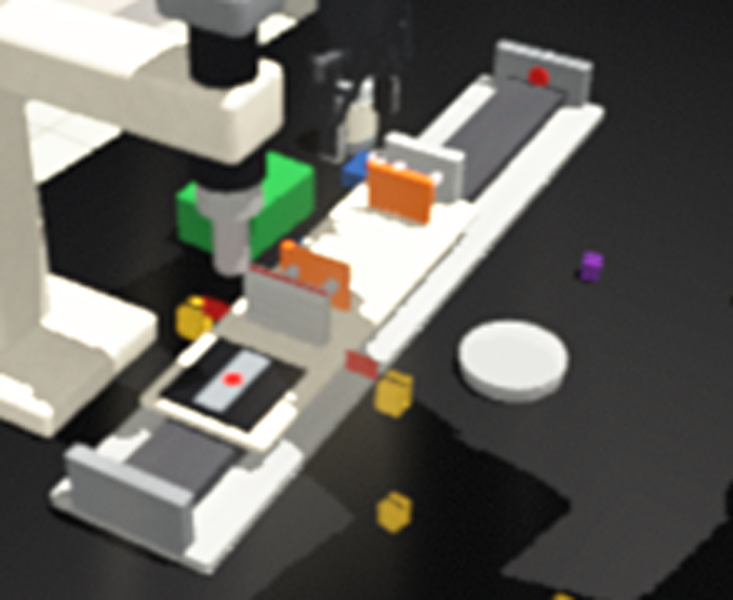

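The top crop shows the pointer lines at (290,160) and (301,330), lying within the tabs at (295,136) and (311,360). The side view shows the bottle, tip box and dish in place and the gripper clear above the bay. The carriage has stood still, released, from 9.0 to 12.4 s.

```bash
python3 -c "
from bench import hand_in
print(hand_in())"
```

```text
the job is handed in; nothing more can be done
None
```

The carriage is released and standing still with its pointers about 5 mm past the centre of the yellow tabs, inside their ±12 mm width. I watched it stand there for over 3 s after lifting clear, and handed in at about 12.5 s on the clock.

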